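# Snap the lamp cover back onto the cold-light source

### The job

The lamp in the microscope's cold-light source has been changed, and its cover must go back on: pick the cover up by its rib, feel for the two snap hooks with its slots, and push it straight down, without forcing it, until both sides click and it sits flat and fully home. Then let go; leave the brush jar, the bottle and the old lamp where they stand.

Things in the scene. Friction and masses are not known exactly. Their poses are not given: they have to be found in the camera images.
- source: Cold-light source: fixed black box, 180 (x) by 140 (y) mm, its flat deck 112 mm above the bench. Origin: on the bench under its middle; x runs from the control panel to the fan grille, z up. In the deck a lamp well, 68 by 104 mm, stands open; in it two springy snap hooks rise from the lamp carriage, which is clamped anywhere up to 9 mm either way along x from the middle (not tracked: look or feel).
- seat (a point): Middle of the deck, on its surface (112 mm up), axes as the source. Hooks: 11 mm wide (x), one at y +40, one at y -40 mm (outer faces of their 3.5 mm stems). Heads jut 3.5 mm outward, catch 13.5 mm and tip 24 mm above the deck, the outer side sloping so that the slots ride down it. They bend inward in y, not in x. The cover may end off the middle in x, where the hooks are.
- cover: Lamp cover: grey vented pan, 94 (x) by 120 (y) by 12 mm, 0.09 kg, flat on the bench, top plate 4 mm thick. Origin: centre of its underside (rim). Grip rib on top along y: 14 (x) by 46 (y) mm, from 12 to 42 mm up. Slots through the plate at both ends: 14 mm wide (x), from y 27 to 41 and -27 to -41 mm. Fits either way round; its slots clear the hooks by 1.5 mm each way in x.
- cover_left (a point): Point in the plane of the cover's underside rim, 50 mm from its centre towards its +y end. Home, the rim lies on the deck at both ends and each hook has sprung out over the plate. With slots missed the plate stops on the hook tips, rim 16 mm above the deck; with hooks in the slots it goes lower, rubbing from about 10 mm on.
- cover_right (a point): The same point at the -y end. Pressing both hooks through takes 8 to 15 N in all, hardest with the rim about 7 mm above the deck; they click when the rim is 1.5 mm above it, then the rim lands on the hard deck. More than 25 N between cover and source breaks the hooks.
- brush_jar: bystander: glass jar, 72 mm across, 90 mm high, with brushes standing in it up to 210 mm. Origin: centre of its underside.
- reagent: bystander: small capped amber bottle, 50 mm across, 95 mm high. Origin: centre of its underside.
- old_lamp: bystander: the burnt-out reflector lamp, standing on its 50 mm rim, 48 mm high. Origin: centre of its underside.
There are look-alikes about, which are no part of the job. What is meant by the cover is not blue, brown or red, and is the larger of those in its own colour.

How it is judged:
At the end, for the whole second after the job is handed in: the cover is home on the deck: both ends of its underside less than 1.5 mm above the deck (only possible with both hooks clicked), its centre within 14 mm of the middle of the deck, at rest (z of each of cover_left, cover_right in the frame of seat below 0.0015 m and horizontal distance between cover and seat below 0.014 m and linear speed of cover below 0.01 m/s); the robot touches nothing.
It fails at once if the cover is forced against the light source with more than 25 N (contact force between cover and source above 25 N).
It fails at once if a bystander is pushed or knocked over (distance of any of brush_jar, reagent, old_lamp from where it was at the start of the episode above 0.02 m).
It also fails if it takes over 64 s, if anything falls off the work surface, if the arm or the gripper's body presses on something with over 40 N, if the wrist force passes 120 N, or if a joint passes its speed limit or range.

### The arm

A 6-joint arm with a two-finger parallel gripper is mounted at the origin on the work surface. World frame = base frame: x ahead of the robot, y to its left, z up, the work surface at z = 0. Lengths are in m, angles in rad, forces in N, time in s.
With the tool pointing down it reaches from about 0.325 to 0.9 m from the base axis. Payload 6.1 kg.
Tool frame: the origin (TCP) lies on the centre line of the jaws, within the pads' length; the fingertips stand 22 mm ahead of it and the grasp point (between the pads) lies 3 mm ahead of it; z points along the fingers, y is the line along which they close (so a half turn about z gives the same grasp; the last joint's range is limited). The gripper opens to 85 mm and grips with 20 to 120 N. Pads are 22 mm wide; open, the fingers measure 114 mm over their backs; the gripper's body (76 mm by 85 mm) begins 54 mm behind the grasp point. The pads swing forward as they close: fully open they stand 13 mm farther back than shut.
Start: joints at [1.17, 0.22, 1.526, -0, 1.395, -0.126], TCP at [0.17, 0.602, 0.253] pointing down, gripper open.
Joint ranges: [-2.98, 2.98], [-0.91, 2.08], [0.09, 2.57], [-1.24, 4.39], [0.2, 2.65], [-2.68, 2.68]. Speed limits (rad/s): [2.57, 2.57, 3.01, 3.14, 3.14, 3.14].

### API

Orientations are given as a rotation vector (axis times angle).
In Python, from rig import env, eyes gives the robot as it stands.
- The arm moves only by the tool drive_tool, never from a script. Its argument "rows" is a list of rows, each an object with "xyz": the shift along the tool's x, y, z as a fraction of full scale, a list of three; "twist": the turn about the tool's z as a fraction of full scale; "claw": the gripper command: -1 is shut, 1 is fully open, values between are in proportion. A call has 1 to 8 rows; each row is the pose to reach, as a shift and turn from the pose commanded when the call began, along the tool's axes at that moment, turning the shorter way round; what a row does not reach only later rows make up. Full scale, the value 1, is 100 mm for a shift and 180 degrees for a turn. A row lasts 1/10 s, in which the tool goes at most 50 mm and 8.59 degrees, less where a joint would pass 70% of its speed; a pose out of reach is approached as far as the arm can. A call with a number of a shift or a turn outside -1 to 1 is refused whole. A call with a gripper value outside its range is refused whole. The fingers move at their own pace and stop on an object; the grip force is fixed at half the most. Time passes only in rows, so rows that repeat a pose let the fingers close. It gives the time, the measured TCP pose, the force, the opening and the grip force at its end, in the units of the state.
- env.state(): the state, without advancing time (a new reading comes with each control period).
- eyes.snapshot(name): name is "side" or "top" or "wrist"; returns a dict with "frame" (480x640x3 uint8, red, green, blue), "K" (3x3 intrinsics, pixels), "extrinsics" (4x4, takes a point from world to camera coordinates); the wrist camera has in their place "mount" (4x4, takes a point from camera to tool coordinates, whose origin is the TCP and whose axes are the flange's). Camera axes: x right, y down, z forward; pixel columns grow to the right and rows downward; lengths in m; the calibration is good to about 2 mm. A picture is of the moment at which its call begins: read the wrist's pose just before it. There is no depth.
- env.close_job(): hands the job in; it is judged then, once.
The state is a dict: "t": time; "qpos": joint angles; "joint_vel": joint speeds; "tau": joint torques, N m; "position": TCP position; "tool_rot": TCP orientation; "contact_force": force on the tool from outside, world axes, zero at the start; "ft_torque": the same for the moment, N m; "grip_width": finger opening in m; "grip_force": force on a finger pad.
Only numpy, scipy, OpenCV 4.12 (cv2) and the standard library are available. Lean on these libraries where they do the work, as an engineer would, in place of code of your own. Each camera call takes 0.05 s, during which the arm holds its last target. There are 200 camera calls.

## Working session

There is one attempt and no reset: what is moved stays moved. The work goes in short steps, Python scripts to look and compute and a tool call to move; the robot and the scene stay as the last step left them, time stands still between calls to the robot, and variables do not carry over. Pictures are saved under pics/ and viewed, at most 10 in all, crops included, and the job is handed in when it is done.

Besides the shell and the picture viewer there is one more tool, called after ">>>" by a JSON object that holds its "name" and its "arguments", one argument or row to a line. drive_tool: Moves the arm, as the interface text tells. Shift numbers are shares of 100 mm and turn numbers shares of 180 degrees, none past 1 either way. Its arguments: {"type":"object","properties":{"rows":{"type":"array"}},"required":["rows"]}

```bash
mkdir -p pics; ls
cat > h.py <<'E'
import numpy as np, cv2
from rig import env, eyes
from scipy.spatial.transform import Rotation as R
def snap(name,fn):
    s=env.state(); d=eyes.snapshot(name)
    if name=='wrist':
        T=np.eye(4);T[:3,:3]=R.from_rotvec(s['tool_rot']).as_matrix();T[:3,3]=s['position']
        E=np.linalg.inv(T@d['mount'])
    else: E=np.array(d['extrinsics'])
    cv2.imwrite(f'pics/{fn}.png',d['frame'][:,:,::-1]); np.savez(f'pics/{fn}.npz',K=d['K'],E=E)
    return d['frame']
def load(fn):
    z=np.load(f'pics/{fn}.npz'); return z['K'],z['E']
def ray(fn,p):
    K,E=load(fn); r=E[:3,:3].T@np.linalg.inv(K)@np.array([p[0],p[1],1.]); return -E[:3,:3].T@E[:3,3], r
def atz(fn,p,z):
    o,r=ray(fn,p); return o+r*(z-o[2])/r[2]
def tri(obs):
    A=np.zeros((3,3));b=np.zeros(3)
    for fn,p in obs:
        o,r=ray(fn,p); r/=np.linalg.norm(r); M=np.eye(3)-np.outer(r,r); A+=M;b+=M@o
    return np.linalg.solve(A,b)
def proj(fn,X):
    K,E=load(fn); c=E[:3,:3]@np.asarray(X)+E[:3,3]; u=K@c; return u[:2]/u[2]
E
python3 - <<'E'
from h import *
snap('top','top0');snap('side','side0');snap('wrist','w0')
print(env.state())
for n in('top0','side0'):
    K,E=load(n);print(K[0,0],E.round(3).tolist())
E
```

```text
pics
{'t': 0.15, 'qpos': array([ 1.16989889e+00,  2.21050087e-01,  1.52734058e+00,  1.08521172e-05,
        1.39471417e+00, -1.26076924e-01]), 'joint_vel': array([ 0.00086564, -0.00106147, -0.00261549, -0.00105263, -0.0004015 ,
        0.00026528]), 'tau': array([ 7.18667379e-04, -4.97479284e+01, -3.89908361e+01, -6.48719879e-05,
        7.06287014e-03,  2.63077573e-05]), 'position': array([0.16942541, 0.60114885, 0.25245145]), 'tool_rot': array([-4.30277342e-01, -3.11157859e+00,  2.28869101e-03]), 'contact_force': array([-0.2811736 ,  0.62606061,  0.03657908]), 'ft_torque': array([-0.02693014,  0.02139391,  0.02155011]), 'grip_force': 0.0, 'grip_width': 0.08513585062774506}
610.9332305970252 [[0.018, -1.0, -0.022, 0.007], [-0.997, -0.016, -0.08, 0.511], [0.079, 0.023, -0.997, 1.397], [0.0, 0.0, 0.0, 1.0]]
576.7920737652898 [[0.752, -0.659, -0.014, -0.397], [-0.334, -0.362, -0.87, 0.242], [0.569, 0.659, -0.492, 0.99], [0.0, 0.0, 0.0, 1.0]]
```

View pics/top0.png

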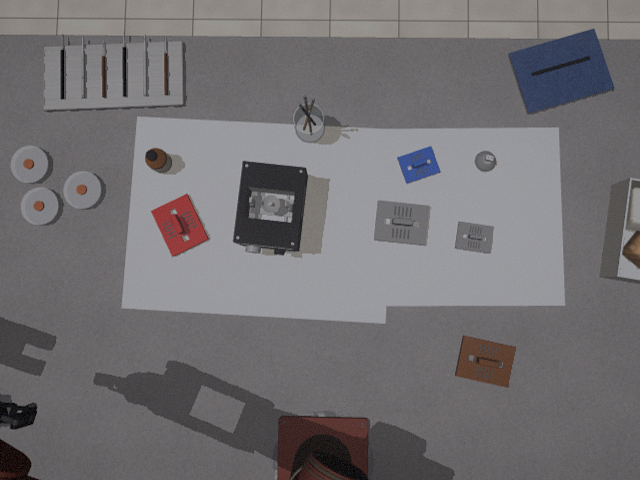

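View pics/side0.png

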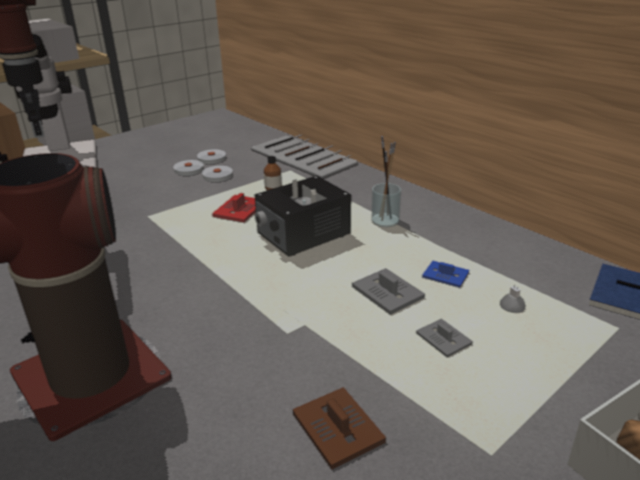

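Candidates in top view: large grey (402,222), small grey (474,237), red (180,225), blue (418,164), brown (486,361). The cover is the larger grey, at (402,222). The source is at (271,205), with its knobs facing the robot.

Run:
```python
from h import *
im=cv2.imread('pics/top0.png')
a=cv2.resize(im[150:260,225:325],(400,440),interpolation=cv2.INTER_CUBIC)
b=cv2.resize(im[185:265,365:505],(400,229),interpolation=cv2.INTER_CUBIC)
c=np.zeros((440,800,3),np.uint8);c[:,:400]=a;c[:229,400:]=b
cv2.imwrite('pics/c1.png',c)
for n,p,z in [('cover',(402,222),.012),('rib',(402,222),.042),('jar',(309,125),.05),('bottle',(156,160),.09),('lamp',(486,161),.03),('src',(271,205),.112),('small',(474,237),.01)]: print(n,atz('top0',p,z).round(3))
```

```text
cover [ 0.554 -0.176  0.012]
rib [ 0.551 -0.172  0.042]
jar [0.772 0.044 0.05 ]
bottle [0.677 0.384 0.09 ]
lamp [ 0.697 -0.367  0.03 ]
src [0.576 0.121 0.112]
small [ 0.522 -0.343  0.01 ]
```

View pics/c1.png

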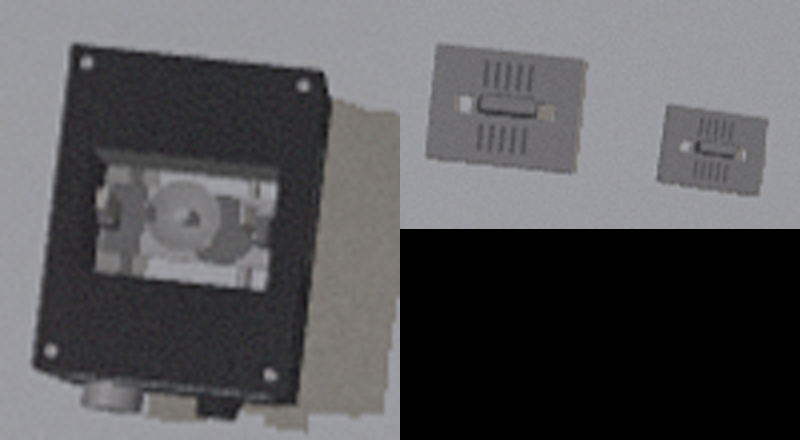

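The crop shows the larger grey cover at (402,222): vented, with its rib along image x and a slot at each end. The small one is at (474,237). The source has four deck screws at its corners and an open well, and both source and cover are yawed about -6°.

Run:
```python
from h import *
print(np.array(eyes.snapshot('wrist')['mount']).round(3))
pts=[(75/4+225+12/4,150+62/4),(303/4+225,150+86/4),(50/4+225,150+350/4),(270/4+225,150+375/4)]
pts[0]=(87/4+225,150+62/4)
P=[atz('top0',p,.112) for p in pts];print(np.round(P,3),np.mean(P,0))
```

```text
[[ 0.001 -0.947 -0.321  0.082]
 [ 1.     0.     0.002  0.   ]
 [-0.002 -0.321  0.947 -0.122]
 [ 0.     0.     0.     1.   ]]
[[0.663 0.176 0.112]
 [0.651 0.057 0.112]
 [0.504 0.192 0.112]
 [0.492 0.072 0.112]] [0.57755784 0.12447757 0.112     ]
```

>>> {"name": "drive_tool", "arguments": {
  "rows": [
    {"xyz":[-0.3,-0.2,-0.3],"twist":0.445,"claw":1},
    {"xyz":[-0.6,-0.4,-0.5],"twist":0.445,"claw":1},
    {"xyz":[-0.8,-0.6,-0.5],"twist":0.445,"claw":1},
    {"xyz":[-1,-0.7,-0.5],"twist":0.445,"claw":1},
    {"xyz":[-1,-0.7,-0.5],"twist":0.445,"claw":1},
    {"xyz":[-1,-0.7,-0.5],"twist":0.445,"claw":1},
    {"xyz":[-1,-0.7,-0.5],"twist":0.445,"claw":1},
    {"xyz":[-1,-0.7,-0.5],"twist":0.445,"claw":1}
  ]
}}

```text
t: 1.0
position: [0.2469, 0.5068, 0.3031]
tool_rot: [2.12, 2.319, -0.001]
contact_force: [0.0, -0.0, 1.0]
grip_width: 0.0854
grip_force: 0.0
```

>>> {"name": "drive_tool", "arguments": {
  "rows": [
    {"xyz":[-0.5,0.38,0],"twist":0.062,"claw":1},
    {"xyz":[-1,0.75,0],"twist":0.062,"claw":1},
    {"xyz":[-1,0.75,0],"twist":0.062,"claw":1},
    {"xyz":[-1,0.75,0],"twist":0.062,"claw":1}
  ]
}}

```text
t: 1.4
position: [0.333, 0.4125, 0.3032]
tool_rot: [2.332, 2.104, -0.0]
contact_force: [0.5, -0.1, -0.1]
grip_width: 0.0853
grip_force: 0.0
```

>>> {"name": "drive_tool", "arguments": {
  "rows": [
    {"xyz":[-0.3,0.3,0],"twist":0,"claw":1},
    {"xyz":[-0.6,0.6,0],"twist":0,"claw":1},
    {"xyz":[-0.8,0.92,0],"twist":0,"claw":1},
    {"xyz":[-0.8,0.92,0],"twist":0,"claw":1}
  ]
}}

```text
t: 1.8
position: [0.417, 0.3241, 0.3032]
tool_rot: [2.332, 2.104, 0.0]
contact_force: [-0.6, -0.1, 0.6]
grip_width: 0.0853
grip_force: 0.0
```

>>> {"name": "drive_tool", "arguments": {
  "rows": [
    {"xyz":[-0.3,0.3,0],"twist":0,"claw":1},
    {"xyz":[-0.6,0.6,0],"twist":0,"claw":1},
    {"xyz":[-0.8,0.92,0],"twist":0,"claw":1},
    {"xyz":[-0.8,0.92,0],"twist":0,"claw":1}
  ]
}}

```text
t: 2.2
position: [0.5004, 0.2358, 0.303]
tool_rot: [2.331, 2.105, -0.0]
contact_force: [-0.5, 0.1, 0.2]
grip_width: 0.0857
grip_force: 0.0
```

>>> {"name": "drive_tool", "arguments": {
  "rows": [
    {"xyz":[-0.3,0.3,0],"twist":0,"claw":1},
    {"xyz":[-0.6,0.6,0],"twist":0,"claw":1},
    {"xyz":[-0.8,0.92,0],"twist":0,"claw":1},
    {"xyz":[-0.8,0.92,0],"twist":0,"claw":1},
    {"xyz":[-0.8,0.92,0],"twist":0,"claw":1},
    {"xyz":[-0.8,0.92,0],"twist":0,"claw":1}
  ]
}}

```text
t: 2.8
position: [0.5811, 0.1504, 0.3031]
tool_rot: [-2.326, -2.11, 0.001]
contact_force: [-0.0, -0.2, 0.8]
grip_width: 0.0851
grip_force: 0.0
```

Run:
```python
from h import *
snap('wrist','ws1'); s=env.state();print(s['position'],s['tool_rot'],s['t'],s['qpos'])
```

```text
[0.58107242 0.15039467 0.30327778] [-2.32585336e+00 -2.11081129e+00  2.12082950e-05] 2.85 [1.21634099e-01 1.33654069e-01 1.53165082e+00 5.77871182e-04
 1.47671100e+00 2.18442502e-01]
```

View pics/ws1.png

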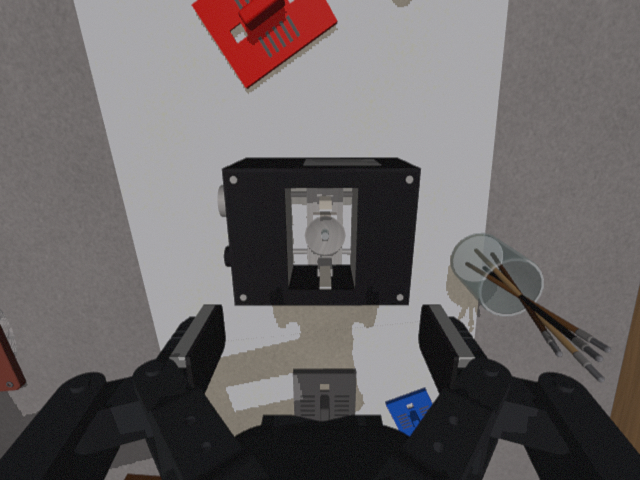

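Source seen from above: deck screws at (234,180), (409,180), (243,297), (400,297), and hooks near (325,208) and (325,278). I'll zoom in on the well.

Run:
```python
from h import *
im=cv2.imread('pics/ws1.png')
c=cv2.resize(im[180:300,270:380],None,fx=5,fy=5,interpolation=cv2.INTER_CUBIC)
cv2.imwrite('pics/c2.png',cv2.convertScaleAbs(c,alpha=1.3))
P=np.array([atz('ws1',p,.112) for p in [(234,180),(409,180),(243,297),(400,297)]])
print(P.round(4),P.mean(0)); d=P[1]+P[3]-P[0]-P[2];print(np.degrees(np.arctan2(d[1],d[0])),np.linalg.norm(d)/2)
d=P[0]+P[1]-P[2]-P[3];print(np.degrees(np.arctan2(-d[0],d[1])),np.linalg.norm(d)/2)
```

```text
[[0.5048 0.1911 0.112 ]
 [0.6642 0.1757 0.112 ]
 [0.4927 0.0717 0.112 ]
 [0.6532 0.0563 0.112 ]] [0.57872315 0.12368069 0.112     ]
-5.4956500137060935 0.1607133569750238
-5.514688542507177 0.11998240380963728
```

View pics/c2.png

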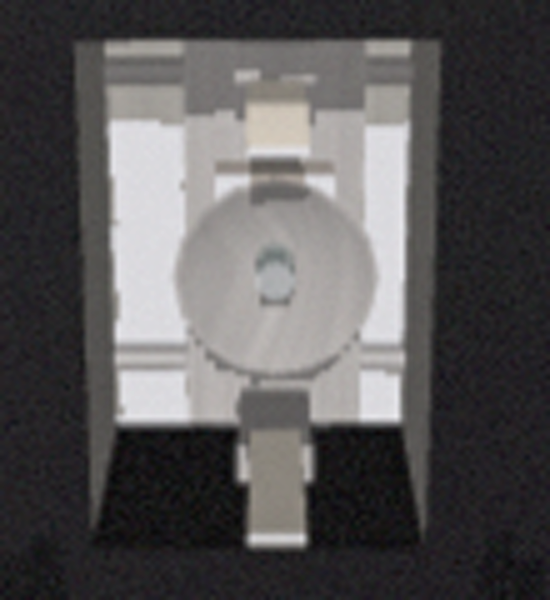

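Run:
```python
from h import *
c=np.array([.5787,.1237]);a=np.radians(-5.5);ex=np.array([np.cos(a),np.sin(a)]);ey=np.array([-ex[1],ex[0]])
for q in [(277.5,540),(277.5,548),(277.5,150),(277.5,100)]:
    p=(270+(q[0]+.5)/5-.5,180+(q[1]+.5)/5-.5); X=atz('ws1',p,.136)[:2]; print(q,X.round(4),(X-c)@ex,(X-c)@ey)
s=env.state(); M=R.from_rotvec(s['tool_rot']).as_matrix();print(np.degrees(np.arctan2(M[1,1],M[0,1])), M.round(3).tolist())
```

```text
(277.5, 540) [0.5786 0.0864] 0.003436138457019736 -0.03710813576272633
(277.5, 548) [0.5784 0.0848] 0.003441335813807961 -0.038778480357365794
(277.5, 150) [0.5855 0.1613] 0.0032021261692750437 0.03809954688119017
(277.5, 100) [0.5864 0.1701] 0.003174634673212391 0.04693485946760295
-5.549823192249403 [[0.097, 0.995, -0.0], [0.995, -0.097, 0.001], [0.0, -0.001, -1.0]]
```

>>> {"name": "drive_tool", "arguments": {
  "rows": [
    {"xyz":[-0.5,0,0],"twist":0,"claw":1},
    {"xyz":[-1,0,0],"twist":0,"claw":1}
  ]
}}

```text
t: 3.05
position: [0.5714, 0.0509, 0.3035]
tool_rot: [2.322, 2.115, 0.001]
contact_force: [0.9, -1.4, 0.2]
grip_width: 0.0854
grip_force: 0.0
```

>>> {"name": "drive_tool", "arguments": {
  "rows": [
    {"xyz":[-0.5,0,0],"twist":0,"claw":1},
    {"xyz":[-1,0,0],"twist":0,"claw":1}
  ]
}}

```text
t: 3.25
position: [0.5616, -0.0503, 0.3038]
tool_rot: [2.325, 2.112, 0.001]
contact_force: [1.5, -0.6, 1.0]
grip_width: 0.0857
grip_force: 0.0
```

>>> {"name": "drive_tool", "arguments": {
  "rows": [
    {"xyz":[-0.4,0,0.2],"twist":0,"claw":1},
    {"xyz":[-0.8,0,0.4],"twist":0,"claw":1},
    {"xyz":[-1,0,0.8],"twist":0,"claw":1},
    {"xyz":[-1,0,0.8],"twist":0,"claw":1},
    {"xyz":[-1,0,0.8],"twist":0,"claw":1},
    {"xyz":[-1,0,0.8],"twist":0,"claw":1}
  ]
}}

```text
t: 3.85
position: [0.5536, -0.1486, 0.2254]
tool_rot: [2.325, 2.11, 0.003]
contact_force: [0.5, -0.0, 0.1]
grip_width: 0.0858
grip_force: 0.0
```

Run:
```python
from h import *
snap('wrist','wc1'); s=env.state();print(s['position'],s['tool_rot'],s['t'])
```

```text
[ 0.55385525 -0.14865482  0.22568384] [2.32397205 2.10939657 0.00287295] 3.9
```

View pics/wc1.png

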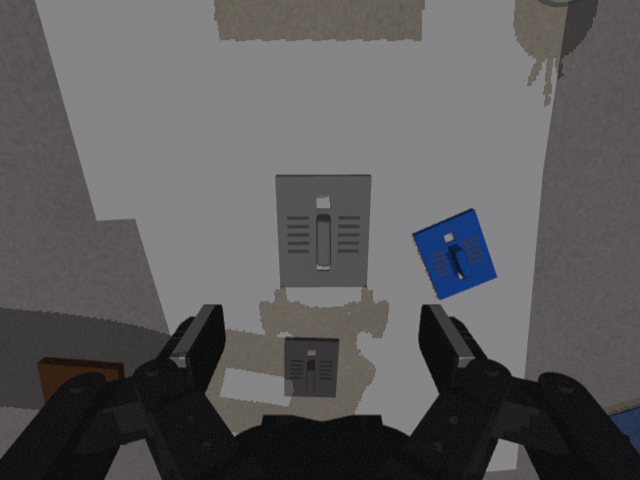

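The cover is at (323,232) in the wrist view, aligned with the jaws. Its plate corners are near (276,175), (371,175), (281,287), (368,288). Its rib top is centred near (323,241), and the +y slot is at (323,202).

Run:
```python
from h import *
C=[(276.5,175.5),(370.5,175.5),(281,286),(367.5,286.5)]
P=np.array([atz('wc1',p,.012) for p in C]); print(P.round(4),P.mean(0))
d=P[1]+P[3]-P[0]-P[2];print('yaw',np.degrees(np.arctan2(d[1],d[0])),np.linalg.norm(d)/2)
d=P[0]+P[1]-P[2]-P[3];print('yaw',np.degrees(np.arctan2(-d[0],d[1])),np.linalg.norm(d)/2)
print('rib tri',tri([('wc1',(323,241)),('top0',(402.8,221))]), 'rib@.042',atz('wc1',(323,241),.042))
# slot and rib size
print('slot',[atz('wc1',(323,v),.012).round(4) for v in (195.5,209)])
c=P.mean(0)
s=env.state();M=R.from_rotvec(s['tool_rot']).as_matrix();print(M.T@(c-s['position']),M.round(3).tolist())
```

```text
[[ 0.5142 -0.1107  0.012 ]
 [ 0.6055 -0.1196  0.012 ]
 [ 0.5026 -0.2297  0.012 ]
 [ 0.5962 -0.2395  0.012 ]] [ 0.55464063 -0.17486813  0.012     ]
yaw -5.7441666684387735 0.09296138228050485
yaw -5.000539855005951 0.11985870890782957
rib tri [ 0.55383831 -0.17495556  0.03432511] rib@.042 [ 0.55373786 -0.17209559  0.042     ]
slot [array([ 0.5575, -0.1348,  0.012 ]), array([ 0.5562, -0.1485,  0.012 ])]
[-0.02586561  0.00256661  0.21371224] [[0.097, 0.995, 0.003], [0.995, -0.097, -0.001], [-0.001, 0.003, -1.0]]
```

>>> {"name": "drive_tool", "arguments": {
  "rows": [
    {"xyz":[-0.26,0.02,0.4],"twist":0,"claw":1},
    {"xyz":[-0.26,0.02,0.8],"twist":0,"claw":1},
    {"xyz":[-0.26,0.02,1],"twist":0,"claw":1},
    {"xyz":[-0.26,0.02,1],"twist":0,"claw":1},
    {"xyz":[-0.26,0.02,1],"twist":0,"claw":1},
    {"xyz":[-0.26,0.02,1],"twist":0,"claw":1}
  ]
}}

```text
t: 4.5
position: [0.5539, -0.1761, 0.1262]
tool_rot: [2.324, 2.107, 0.003]
contact_force: [0.4, 0.1, 0.9]
grip_width: 0.0853
grip_force: 0.0
```

>>> {"name": "drive_tool", "arguments": {
  "rows": [
    {"xyz":[0.01,0,0.4],"twist":0,"claw":1},
    {"xyz":[0.01,0.0,0.7],"twist":0,"claw":1},
    {"xyz":[0.01,0,0.87],"twist":0,"claw":1},
    {"xyz":[0.01,0,0.87],"twist":0,"claw":1},
    {"xyz":[0.01,0,0.87],"twist":0,"claw":1},
    {"xyz":[0.01,0,0.87],"twist":0,"claw":1}
  ]
}}

```text
t: 5.1
position: [0.5539, -0.1757, 0.0388]
tool_rot: [2.325, 2.107, 0.003]
contact_force: [-0.6, -0.7, 0.8]
grip_width: 0.085
grip_force: 0.0
```

>>> {"name": "drive_tool", "arguments": {
  "rows": [
    {"xyz":[0,0,0],"twist":0,"claw":-1},
    {"xyz":[0,0,0],"twist":0,"claw":-1},
    {"xyz":[0,0,0],"twist":0,"claw":-1},
    {"xyz":[0,0,0],"twist":0,"claw":-1},
    {"xyz":[0,0,0],"twist":0,"claw":-1},
    {"xyz":[0,0,0],"twist":0,"claw":-1},
    {"xyz":[0,0,0],"twist":0,"claw":-1},
    {"xyz":[0,0,0],"twist":0,"claw":-1}
  ]
}}

```text
t: 5.9
position: [0.5523, -0.1751, 0.0366]
tool_rot: [2.328, 2.109, 0.0]
contact_force: [0.7, 0.0, 2.4]
grip_width: 0.0131
grip_force: 58.8
```

>>> {"name": "drive_tool", "arguments": {
  "rows": [
    {"xyz":[0,0,-0.2],"twist":0,"claw":-1},
    {"xyz":[0,0,-0.5],"twist":0,"claw":-1},
    {"xyz":[0,0,-0.8],"twist":0,"claw":-1},
    {"xyz":[0,0,-1],"twist":0,"claw":-1}
  ]
}}

```text
t: 6.3
position: [0.5524, -0.1751, 0.138]
tool_rot: [2.327, 2.108, 0.001]
contact_force: [0.8, -0.4, -0.2]
grip_width: 0.0129
grip_force: 58.5
```

>>> {"name": "drive_tool", "arguments": {
  "rows": [
    {"xyz":[0,0,-0.3],"twist":0,"claw":-1},
    {"xyz":[0,0,-0.6],"twist":0,"claw":-1},
    {"xyz":[0,0,-0.9],"twist":0,"claw":-1},
    {"xyz":[0,0,-1],"twist":0,"claw":-1},
    {"xyz":[0,0,-1],"twist":0,"claw":-1},
    {"xyz":[0,0,-1],"twist":0,"claw":-1}
  ]
}}

```text
t: 6.9
position: [0.5513, -0.1746, 0.2344]
tool_rot: [-2.327, -2.108, 0.001]
contact_force: [0.3, -0.1, -0.9]
grip_width: 0.0132
grip_force: 58.5
```

Run:
```python
from h import *
snap('wrist','wh1'); s=env.state();print(s['position'],s['tool_rot'],s['t'],s['grip_width'],s['contact_force'])
```

```text
[ 0.55096379 -0.17447491  0.23385801] [-2.32587575e+00 -2.10680655e+00  2.18448921e-03] 6.95 0.01341594685122794 [-1.18024258  0.30869522 -1.20074382]
```

View pics/wh1.png

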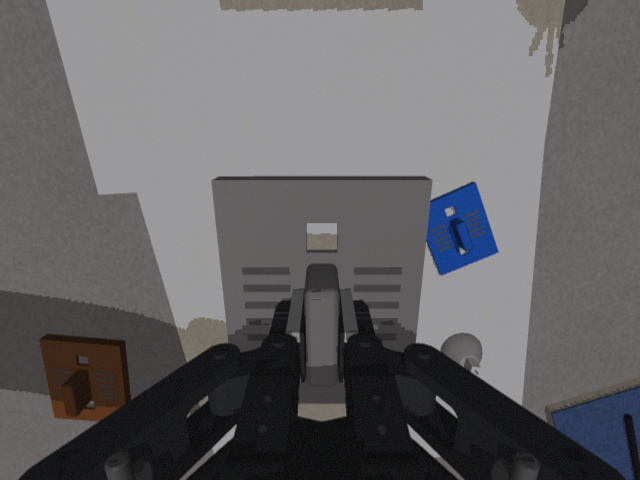

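The cover is held square in the jaws. Its near corners are at (214,181) and (430,181), and the +y slot spans (306,223)-(337,251).

Run:
```python
from h import *
s=env.state();T=s['position'];M=R.from_rotvec(s['tool_rot']).as_matrix()
for h in (.0246,):
  for n,p in dict(cl=(214,179.5),cr=(430.5,179.5),sl=(306.5,223),sr=(337.5,223),bl=(222.5,300),br=(424,300)).items():
    print(n,(M.T@(atz('wh1',p,T[2]-h)-T)).round(4))
print(np.degrees(np.arctan2(M[1,1],M[0,1])), M.round(4).tolist())
K,E=load('ws1') # hooks in tool frame of ws1
```

```text
cl [ 0.0594 -0.0455  0.0248]
cr [0.0596 0.0475 0.0245]
sl [ 0.0401 -0.006   0.0247]
sr [0.0401 0.0079 0.0246]
bl [ 0.0012 -0.0472  0.0248]
br [0.0014 0.0504 0.0244]
-5.658544327313016 [[0.0986, 0.9951, -0.0033], [0.9951, -0.0986, 0.0016], [0.0012, -0.0034, -1.0]]
```

>>> {"name": "drive_tool", "arguments": {
  "rows": [
    {"xyz":[0.3,0,0],"twist":0,"claw":-1},
    {"xyz":[0.65,0,0],"twist":0,"claw":-1},
    {"xyz":[1,0,0],"twist":0,"claw":-1}
  ]
}}

```text
t: 7.25
position: [0.5607, -0.0745, 0.2337]
tool_rot: [-2.327, -2.105, 0.003]
contact_force: [0.3, 0.4, -1.0]
grip_width: 0.0133
grip_force: 58.5
```

>>> {"name": "drive_tool", "arguments": {
  "rows": [
    {"xyz":[0.4,0,0],"twist":0,"claw":-1},
    {"xyz":[0.8,0,0],"twist":0,"claw":-1},
    {"xyz":[1,0,0],"twist":0,"claw":-1}
  ]
}}

```text
t: 7.55
position: [0.5705, 0.0271, 0.2338]
tool_rot: [-2.324, -2.109, 0.003]
contact_force: [-0.2, -0.5, -0.6]
grip_width: 0.0129
grip_force: 58.5
```

>>> {"name": "drive_tool", "arguments": {
  "rows": [
    {"xyz":[0.4,0,0],"twist":0,"claw":-1},
    {"xyz":[0.7,0,0],"twist":0,"claw":-1},
    {"xyz":[0.9,0,0],"twist":0,"claw":-1},
    {"xyz":[1,0,0.1],"twist":0,"claw":-1},
    {"xyz":[1,0,0.3],"twist":0,"claw":-1},
    {"xyz":[1,0,0.4],"twist":0,"claw":-1},
    {"xyz":[1,0,0.4],"twist":0,"claw":-1},
    {"xyz":[1,0,0.4],"twist":0,"claw":-1}
  ]
}}

```text
t: 8.35
position: [0.5813, 0.1229, 0.1956]
tool_rot: [-2.329, -2.107, 0.002]
contact_force: [0.1, -0.2, -0.4]
grip_width: 0.0136
grip_force: 58.5
```

Run:
```python
from h import *
snap('wrist','wp1'); s=env.state();print(s['position'],s['tool_rot'],s['t'],s['grip_width'],s['contact_force'])
M=R.from_rotvec(s['tool_rot']).as_matrix();print(np.degrees(np.arctan2(M[1,1],M[0,1])),M.round(4).tolist(),M.T@(np.array([.5810,.1239,.18])-s['position']))
im=cv2.imread('pics/wp1.png');cv2.imwrite('pics/c3.png',cv2.resize(im[150:330,200:440],None,fx=3.3,fy=3.3,interpolation=cv2.INTER_CUBIC))
```

```text
[0.58184903 0.12299024 0.19651427] [2.32916927e+00 2.10798975e+00 1.68493814e-04] 8.4 0.013085290841595635 [-0.01248349  0.77573967 -0.32861983]
-5.707333159932471 [[0.0994, 0.995, 0.0002], [0.995, -0.0994, -0.0], [-0.0, 0.0002, -1.0]] [ 0.00082118 -0.00093834  0.01651408]
```

View pics/c3.png

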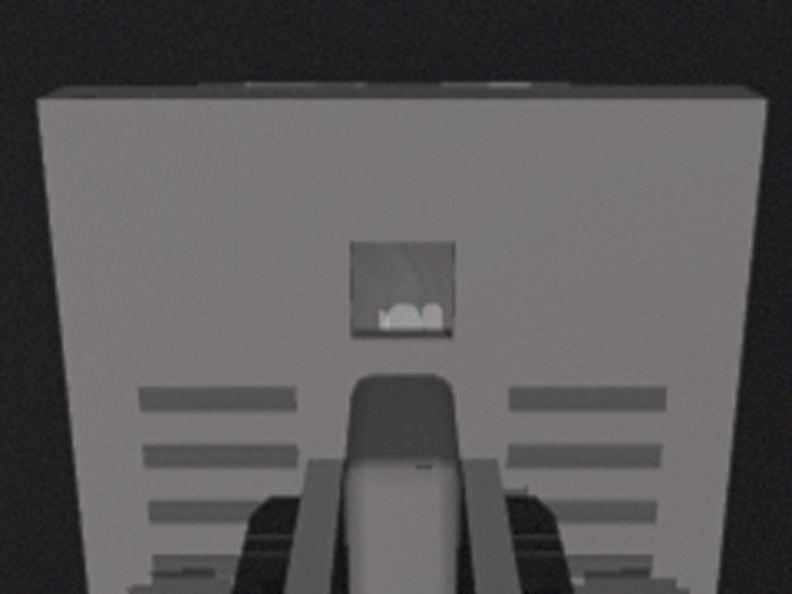

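Through the slot the lamp and bulb appear centred (404 against slot centre 402 in the crop). I'll descend and feel for the hooks.

>>> {"name": "drive_tool", "arguments": {
  "rows": [
    {"xyz":[0.01,-0.005,0.1],"twist":0,"claw":-1},
    {"xyz":[0.01,-0.005,0.2],"twist":0,"claw":-1},
    {"xyz":[0.01,-0.005,0.28],"twist":0,"claw":-1},
    {"xyz":[0.01,-0.005,0.28],"twist":0,"claw":-1},
    {"xyz":[0.01,-0.005,0.28],"twist":0,"claw":-1}
  ]
}}

```text
t: 8.9
position: [0.5809, 0.1246, 0.1678]
tool_rot: [-2.328, -2.109, 0.001]
contact_force: [0.2, 0.2, -0.7]
grip_width: 0.0137
grip_force: 58.5
```

>>> {"name": "drive_tool", "arguments": {
  "rows": [
    {"xyz":[0,0,0.01],"twist":0,"claw":-1},
    {"xyz":[0,0,0.02],"twist":0,"claw":-1},
    {"xyz":[0,0,0.03],"twist":0,"claw":-1},
    {"xyz":[0,0,0.03],"twist":0,"claw":-1}
  ]
}}

```text
t: 9.3
position: [0.5812, 0.1246, 0.1653]
tool_rot: [2.328, 2.109, 0.0]
contact_force: [-0.1, 0.6, -1.2]
grip_width: 0.0128
grip_force: 58.5
```

>>> {"name": "drive_tool", "arguments": {
  "rows": [
    {"xyz":[0,0,0.01],"twist":0,"claw":-1},
    {"xyz":[0,0,0.01],"twist":0,"claw":-1},
    {"xyz":[0,0,0.01],"twist":0,"claw":-1}
  ]
}}

```text
t: 9.6
position: [0.5812, 0.1246, 0.1643]
tool_rot: [2.328, 2.109, 0.0]
contact_force: [0.3, 0.6, -1.2]
grip_width: 0.0131
grip_force: 58.5
```

>>> {"name": "drive_tool", "arguments": {
  "rows": [
    {"xyz":[0,0,0.01],"twist":0,"claw":-1},
    {"xyz":[0,0,0.01],"twist":0,"claw":-1},
    {"xyz":[0,0,0.01],"twist":0,"claw":-1}
  ]
}}

```text
t: 9.9
position: [0.5812, 0.1246, 0.1633]
tool_rot: [-2.328, -2.109, 0.0]
contact_force: [0.1, -0.1, -2.1]
grip_width: 0.0128
grip_force: 58.5
```

>>> {"name": "drive_tool", "arguments": {
  "rows": [
    {"xyz":[0,0,0.01],"twist":0,"claw":-1},
    {"xyz":[0,0,0.01],"twist":0,"claw":-1},
    {"xyz":[0,0,0.01],"twist":0,"claw":-1}
  ]
}}

```text
t: 10.2
position: [0.5812, 0.1246, 0.1623]
tool_rot: [-2.328, -2.109, 0.0]
contact_force: [-0.6, -0.6, -0.2]
grip_width: 0.0131
grip_force: 58.5
```

>>> {"name": "drive_tool", "arguments": {
  "rows": [
    {"xyz":[0,0,0.01],"twist":0,"claw":-1},
    {"xyz":[0,0,0.01],"twist":0,"claw":-1},
    {"xyz":[0,0,0.01],"twist":0,"claw":-1}
  ]
}}

```text
t: 10.5
position: [0.5812, 0.1246, 0.1613]
tool_rot: [-2.328, -2.109, 0.0]
contact_force: [0.1, 0.4, -1.3]
grip_width: 0.013
grip_force: 58.5
```

>>> {"name": "drive_tool", "arguments": {
  "rows": [
    {"xyz":[0,0,0.01],"twist":0,"claw":-1},
    {"xyz":[0,0,0.01],"twist":0,"claw":-1},
    {"xyz":[0,0,0.01],"twist":0,"claw":-1}
  ]
}}

```text
t: 10.8
position: [0.5812, 0.1246, 0.1602]
tool_rot: [-2.328, -2.109, 0.0]
contact_force: [0.3, 0.3, -1.2]
grip_width: 0.0129
grip_force: 58.5
```

>>> {"name": "drive_tool", "arguments": {
  "rows": [
    {"xyz":[0,0,0.01],"twist":0,"claw":-1},
    {"xyz":[0,0,0.01],"twist":0,"claw":-1},
    {"xyz":[0,0,0.01],"twist":0,"claw":-1}
  ]
}}

```text
t: 11.1
position: [0.5812, 0.1245, 0.1593]
tool_rot: [2.328, 2.109, -0.0]
contact_force: [0.3, 0.8, -0.5]
grip_width: 0.0131
grip_force: 58.5
```

The rim is about 10.7 mm up and still free, so the hooks are in the slots. I'll continue in 1 mm steps.

>>> {"name": "drive_tool", "arguments": {
  "rows": [
    {"xyz":[0,0,0.01],"twist":0,"claw":-1},
    {"xyz":[0,0,0.01],"twist":0,"claw":-1},
    {"xyz":[0,0,0.01],"twist":0,"claw":-1}
  ]
}}

```text
t: 11.4
position: [0.5814, 0.1246, 0.1585]
tool_rot: [2.328, 2.109, 0.0]
contact_force: [0.6, -0.8, 0.3]
grip_width: 0.0131
grip_force: 58.7
```

>>> {"name": "drive_tool", "arguments": {
  "rows": [
    {"xyz":[0,0,0.01],"twist":0,"claw":-1},
    {"xyz":[0,0,0.01],"twist":0,"claw":-1},
    {"xyz":[0,0,0.01],"twist":0,"claw":-1}
  ]
}}

```text
t: 11.7
position: [0.5815, 0.1246, 0.1577]
tool_rot: [2.328, 2.109, 0.001]
contact_force: [0.3, -0.9, 3.2]
grip_width: 0.0133
grip_force: 59.1
```

>>> {"name": "drive_tool", "arguments": {
  "rows": [
    {"xyz":[0,0,0.01],"twist":0,"claw":-1},
    {"xyz":[0,0,0.01],"twist":0,"claw":-1},
    {"xyz":[0,0,0.01],"twist":0,"claw":-1}
  ]
}}

```text
t: 12.0
position: [0.5817, 0.1246, 0.1569]
tool_rot: [2.328, 2.109, 0.001]
contact_force: [0.2, 0.2, 5.4]
grip_width: 0.0133
grip_force: 59.5
```

>>> {"name": "drive_tool", "arguments": {
  "rows": [
    {"xyz":[0,0,0.01],"twist":0,"claw":-1},
    {"xyz":[0,0,0.01],"twist":0,"claw":-1},
    {"xyz":[0,0,0.01],"twist":0,"claw":-1}
  ]
}}

```text
t: 12.3
position: [0.5818, 0.1246, 0.1562]
tool_rot: [2.328, 2.108, 0.002]
contact_force: [-0.7, -1.0, 6.8]
grip_width: 0.0131
grip_force: 59.7
```

>>> {"name": "drive_tool", "arguments": {
  "rows": [
    {"xyz":[0,0,0.01],"twist":0,"claw":-1},
    {"xyz":[0,0,0.01],"twist":0,"claw":-1},
    {"xyz":[0,0,0.01],"twist":0,"claw":-1}
  ]
}}

```text
t: 12.6
position: [0.5821, 0.1246, 0.1557]
tool_rot: [2.327, 2.108, 0.003]
contact_force: [-0.2, -0.7, 8.4]
grip_width: 0.0132
grip_force: 59.9
```

>>> {"name": "drive_tool", "arguments": {
  "rows": [
    {"xyz":[0,0,0.01],"twist":0,"claw":-1},
    {"xyz":[0,0,0.01],"twist":0,"claw":-1},
    {"xyz":[0,0,0.01],"twist":0,"claw":-1}
  ]
}}

```text
t: 12.9
position: [0.5816, 0.1245, 0.1534]
tool_rot: [2.328, 2.109, 0.001]
contact_force: [3.3, -0.8, 2.3]
grip_width: 0.0132
grip_force: 59.2
```

>>> {"name": "drive_tool", "arguments": {
  "rows": [
    {"xyz":[0,0,0.01],"twist":0,"claw":-1},
    {"xyz":[0,0,0.01],"twist":0,"claw":-1},
    {"xyz":[0,0,0.01],"twist":0,"claw":-1}
  ]
}}

```text
t: 13.2
position: [0.5812, 0.1246, 0.1522]
tool_rot: [2.328, 2.109, -0.0]
contact_force: [2.3, 0.1, 2.9]
grip_width: 0.0128
grip_force: 59.2
```

>>> {"name": "drive_tool", "arguments": {
  "rows": [
    {"xyz":[0,0,0.01],"twist":0,"claw":-1},
    {"xyz":[0,0,0.01],"twist":0,"claw":-1},
    {"xyz":[0,0,0.01],"twist":0,"claw":-1}
  ]
}}

```text
t: 13.5
position: [0.581, 0.1246, 0.1511]
tool_rot: [-2.328, -2.109, 0.0]
contact_force: [1.6, -1.0, 2.7]
grip_width: 0.013
grip_force: 59.2
```

>>> {"name": "drive_tool", "arguments": {
  "rows": [
    {"xyz":[0,0,0.01],"twist":0,"claw":-1},
    {"xyz":[0,0,0.01],"twist":0,"claw":-1},
    {"xyz":[0,0,0.01],"twist":0,"claw":-1}
  ]
}}

```text
t: 13.8
position: [0.5803, 0.1247, 0.1492]
tool_rot: [-2.327, -2.108, 0.003]
contact_force: [-0.2, 0.4, -1.8]
grip_width: 0.0131
grip_force: 59.4
```

>>> {"name": "drive_tool", "arguments": {
  "rows": [
    {"xyz":[0,0,0.005],"twist":0,"claw":-1},
    {"xyz":[0,0,0.01],"twist":0,"claw":-1},
    {"xyz":[0,0,0.01],"twist":0,"claw":-1}
  ]
}}

```text
t: 14.1
position: [0.581, 0.1246, 0.149]
tool_rot: [-2.328, -2.109, 0.001]
contact_force: [0.5, -0.5, -1.1]
grip_width: 0.0129
grip_force: 59.4
```

>>> {"name": "drive_tool", "arguments": {
  "rows": [
    {"xyz":[0,0,0.005],"twist":0,"claw":-1},
    {"xyz":[0,0,0.005],"twist":0,"claw":-1},
    {"xyz":[0,0,0.005],"twist":0,"claw":-1}
  ]
}}

```text
t: 14.4
position: [0.5812, 0.1246, 0.1488]
tool_rot: [2.328, 2.109, 0.0]
contact_force: [0.0, 0.4, 0.4]
grip_width: 0.013
grip_force: 59.4
```

>>> {"name": "drive_tool", "arguments": {
  "rows": [
    {"xyz":[0,0,0.005],"twist":0,"claw":-1},
    {"xyz":[0,0,0.005],"twist":0,"claw":-1},
    {"xyz":[0,0,0.005],"twist":0,"claw":-1}
  ]
}}

```text
t: 14.7
position: [0.5813, 0.1246, 0.1485]
tool_rot: [2.328, 2.109, 0.0]
contact_force: [-0.3, -0.0, 0.6]
grip_width: 0.0131
grip_force: 59.6
```

>>> {"name": "drive_tool", "arguments": {
  "rows": [
    {"xyz":[0,0,0.005],"twist":0,"claw":-1},
    {"xyz":[0,0,0.005],"twist":0,"claw":-1},
    {"xyz":[0,0,0.005],"twist":0,"claw":-1}
  ]
}}

```text
t: 15.0
position: [0.5814, 0.1246, 0.1486]
tool_rot: [2.328, 2.109, 0.0]
contact_force: [-2.9, 0.0, 6.1]
grip_width: 0.0131
grip_force: 60.3
```

>>> {"name": "drive_tool", "arguments": {
  "rows": [
    {"xyz":[0,0,0.005],"twist":0,"claw":-1},
    {"xyz":[0,0,0.005],"twist":0,"claw":-1},
    {"xyz":[0,0,0.005],"twist":0,"claw":-1}
  ]
}}

```text
t: 15.3
position: [0.5813, 0.1246, 0.1485]
tool_rot: [2.328, 2.109, 0.0]
contact_force: [-4.4, -1.1, 8.0]
grip_width: 0.013
grip_force: 60.7
```

The cover has landed hard at TCP 0.1485, where I predicted it would be fully home. I'll relieve the push, let go and rise.

>>> {"name": "drive_tool", "arguments": {
  "rows": [
    {"xyz":[0,0,-0.01],"twist":0,"claw":-1},
    {"xyz":[0,0,-0.01],"twist":0,"claw":-0.5},
    {"xyz":[0,0,-0.01],"twist":0,"claw":0.2},
    {"xyz":[0,0,-0.01],"twist":0,"claw":0.6},
    {"xyz":[0,0,-0.01],"twist":0,"claw":0.6},
    {"xyz":[0,0,-0.01],"twist":0,"claw":0.6}
  ]
}}

```text
t: 15.9
position: [0.5812, 0.1246, 0.1482]
tool_rot: [-2.328, -2.109, 0.0]
contact_force: [-0.2, 0.2, -0.5]
grip_width: 0.0682
grip_force: 0.0
```

>>> {"name": "drive_tool", "arguments": {
  "rows": [
    {"xyz":[0,0,-0.2],"twist":0,"claw":0.6},
    {"xyz":[0,0,-0.5],"twist":0,"claw":0.6},
    {"xyz":[0,0,-0.9],"twist":0,"claw":0.6},
    {"xyz":[0,0,-1],"twist":0,"claw":0.6},
    {"xyz":[0,0,-1],"twist":0,"claw":0.6},
    {"xyz":[0,0,-1],"twist":0,"claw":0.6}
  ]
}}

```text
t: 16.5
position: [0.5807, 0.1245, 0.2472]
tool_rot: [-2.328, -2.109, 0.002]
contact_force: [-0.1, -0.3, -0.1]
grip_width: 0.068
grip_force: 0.0
```

Run:
```python
from h import *
snap('wrist','we'); snap('side','se');snap('top','te'); s=env.state();print(s['position'],s['t'],s['grip_width'],s['contact_force'])
a=cv2.imread('pics/we.png');b=cv2.imread('pics/se.png')
c=np.zeros((600,800,3),np.uint8);c[:300,:400]=cv2.resize(a,(400,300));c[300:,:400]=cv2.resize(cv2.imread('pics/te.png'),(400,300));c[:480,400:]=cv2.resize(b[150:270,250:350],(400,480),interpolation=cv2.INTER_CUBIC)
cv2.imwrite('pics/c4.png',c)
```

```text
[0.58013445 0.12452212 0.24605233] 16.65 0.06816636237928128 [-0.4798141   0.08898666 -0.2582468 ]
```

View pics/c4.png

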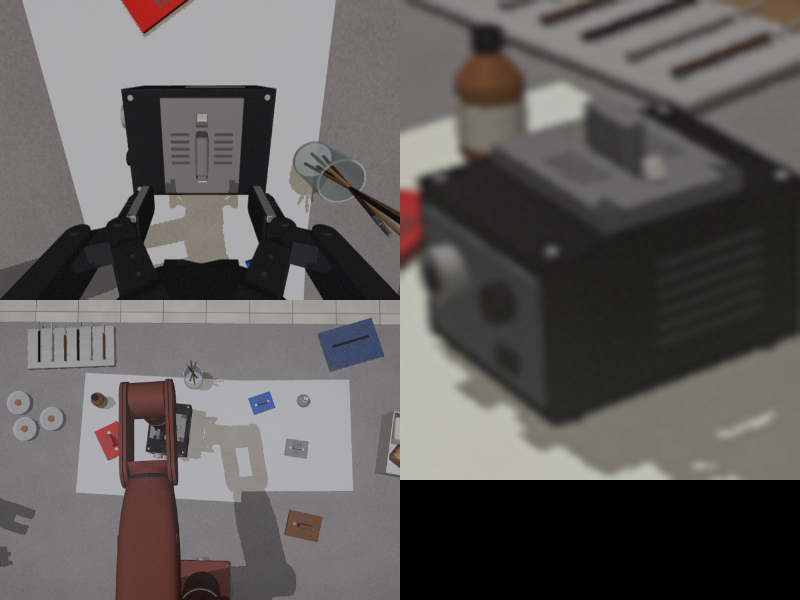

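The cover sits flat on the deck with both hooks up through the slots (wrist view, half scale: (202,118) and (202,180)). The bystanders are where they were and the gripper is clear.

```bash
python3 -c "
from rig import env
print(env.close_job())"
```

```text
the job is handed in; nothing more can be done
None
```

The lamp cover is back on the source, pressed down until it landed flat on the deck with both hooks through its slots, and released; the highest push I read was about 8 N, the bystanders stayed put, and the job is handed in (no verdict was returned).

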